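# Ready the flux dispenser: set and lock the pressure, clip in the syringe

## Robot

A 6-joint arm with a two-finger parallel gripper is mounted at the origin on the work surface. World frame = base frame: x ahead of the robot, y to its left, z up, the work surface at z = 0. Lengths are in mm, angles in degrees, forces in N, time in s.
With the tool pointing down it reaches from about 300 to 850 mm from the base axis. Payload 4.2 kg.
Tool frame: the origin (TCP) lies midway between the tips of the shut fingers; the grasp point (between the pads) lies 19 mm behind it; z points along the fingers, y is the line along which they close (so a half turn about z gives the same grasp; the last joint's range is limited). The gripper opens to 91 mm and grips with 3 to 60 N. Pads are 32 mm wide; open, the fingers measure 118 mm over their backs; the gripper's body (76 mm by 178 mm) begins 60 mm behind the grasp point.
Start: joints at [-77.75, 18.312, 89.639, -0, 72.044, -1.146], TCP at [133.216, -559.372, 213.976] pointing down, gripper open.
Joint ranges: [-177.97, 177.97], [-48.28, 115.42], [12.27, 149.76], [-77.06, 257.06], [2.81, 150.46], [-146.56, 146.56]. Speed limits (degrees/s): [147.25, 147.25, 180, 180, 180, 180].

## Interface

Orientations are given as [roll, pitch, yaw] about the fixed x, y, z axes, in that order (R = Rz(yaw) Ry(pitch) Rx(roll)).
In Python, from workcell import state, grab_frame, camera_model, workorder gives the robot as it stands.
- The arm moves only by the tool carry_out, never from a script. Its argument "commands" is a list of rows, each a list of 7 numbers: the turn, a rotation vector about the tool's x, y, z in degrees, then the shift along the tool's x, y, z in mm, then the opening, from -1 (shut) to 1 (fully open). In form: [[ax, ay, az, dx, dy, dz, hand], ...]. A call has 1 to 20 rows; each row is the pose to reach, as a shift and turn from the pose commanded when the call began, along the tool's axes at that moment; what a row does not reach only later rows make up. A row lasts 1/10 s, in which the tool goes at most 50 mm and 8.59 degrees, less where a joint would pass 70% of its speed; a pose out of reach is approached as far as the arm can. A call with a gripper value outside its range is refused whole. The fingers move at their own pace and stop on an object; "force" is the grip in N (left out, the last holds). Time passes only in rows, so rows that repeat a pose let the fingers close. It gives the time, the measured TCP pose, the force, the opening and the grip force at its end, in the units of the state.
- state(): the state, without advancing time (a new reading comes with each control period).
- grab_frame(name): name is "scene" or "top" or "wrist"; returns the picture (400x640x3 uint8, red, green, blue); there is no depth.
- camera_model(name): a dict with "fx", "fy", "cx", "cy" (pixels), "dist" ([k1, k2, p1, p2, k3] as OpenCV has them; the pictures are not rectified), "origin" and "rotation" of the camera in the world; the wrist camera has in their place "mount" (4x4, takes a point from camera to tool coordinates, whose origin is the TCP and whose axes are the flange's). Camera axes: x right, y up, looking along -z (the intrinsics and any distortion apply to the point x, -y, -z); pixel columns grow to the right and rows downward; lengths in mm; the calibration is good to about 2 mm. A picture is of the moment at which its call begins: read the wrist's pose just before it. camera_model takes no time and is no camera call.
- workorder.job_done(): hands the job in; it is judged then, once.
The state is a dict: "time_s": time; "qpos": joint angles; "qvel": joint speeds; "effort": joint torques, N m; "ee_pos": TCP position; "ee_rot": TCP orientation; "force": force on the tool from outside, world axes, zero at the start; "torque": the same for the moment, N m; "gripper_width": finger opening in mm; "gripper_force": force on a finger pad.
Only numpy, scipy, OpenCV 4.12 (cv2) and the standard library are available. Lean on these libraries where they do the work, as an engineer would, in place of code of your own. Each camera call takes 0.05 s, during which the arm holds its last target. There are 200 camera calls.

## Task

Make the flux dispenser ready: turn the regulator knob on the station's sloping panel until its pointer stands at the little raised mark tab, and then slide the clear lock guard all the way along its rails over the knob. After that, push the syringe down past the sprung jaw of the cradle so that it lies level on the floors of both forks with its nozzle at the jaw end and the jaw has sprung back above it. Let go, and leave the other things on the bench where they are.

Things in the scene. Friction and masses are not known exactly. Their poses are not given: they have to be found in the camera images.
- station: Fixed grey station, 260 mm wide (y). Origin on the bench below the middle of its sloping panel; x to its back, y left along the panel, z up. The panel, 132 mm up the slope, passes (0, 0, 95 mm) and rises 30 degrees towards +x: normal (-0.5, 0, 0.866), upslope (0.866, 0, 0.5) in this frame. Behind it, from x = 57 mm, a housing 126 mm high, gauge and air fitting to 156 mm.
- knob_grip (a point): On the knob's turning axis (the panel's normal), 30 mm above the panel. Black knob: a disc 56 mm across, up to 14 mm above the panel, and on it a straight grip bar 56 mm long, 15 mm thick, from 14 to 39 mm above the panel, lying along the line from the axis to the pointer.
- knob (a joint): Angle of the knob in rad: grows clockwise as seen looking at the panel. At 0 the pointer stands 0.8 rad anticlockwise of straight upslope. Stops at -0.3 and 2.4; stays where it is left (friction 0.06 N m).
- pointer (a point): Tip of the knob's pointer (small black tongue, white line on top, on one end of the grip bar), 37 mm from the knob's axis, 12 mm above the panel.
- mark_tab (a point): Inner end of the small dark steel mark tab, 8 mm wide, on the dial round the knob; 37 mm from the knob's axis, 12 mm above the panel, so it coincides with pointer when the knob is set. It differs from start to start, always clockwise of the pointer (0.5 to 1.5 rad); it cannot be touched.
- lock_fin (a point): Middle of the black grip fin on the lock guard: 50 mm long up the slope, 14 mm thick along the slide (station y), 50 to 78 mm above the panel (this point at 64). The guard is a clear-topped bridge on steel legs, 112 mm up the slope, 70 mm along the slide, 50 mm high, on two rails, right of the knob at the start.
- lock (a joint): How far the lock guard has slid, m, along the station's +y towards the knob; 0 is fully off, 0.13 is the stop, right over the knob. About 1.5 N to slide; stays where it is left.
- cradle: Fixed aluminium cradle, base 150 x 80 x 12 mm. Origin on the bench below its middle, x along the seat. Forks 12 mm thick at x = -45 and +45; slots 24 mm wide at y = 0, flared, floors 20 mm above the bench. Arms 45 mm high; the jaw fork (x = +45) has its -y arm 63 mm high and at y = 24 to 30 a hinge post 60 mm high. A seated barrel's axis is 30 mm above the bench.
- jaw (a joint): Angle of the cradle's sprung jaw, rad: 0 level across the slot's mouth (its rest), grows as it is pushed down, at most 1.45. About 1 to 5 N at its tip pushes it down; it springs back when the barrel has passed.
- jaw_tip (a point): Free end of the jaw, a dark steel flap 20 mm long, 18 mm wide, 5 mm thick, hinged at (45, 22, 55) mm in the cradle's frame and reaching towards -y over the slot.
- syringe: Loose white syringe, barrel 20 mm in diameter, 130 mm long, 60 g, lying on the bench. Origin: underside of the barrel's middle; x along the barrel to the nozzle, z up. Flange plate 42 mm wide (y), 20 mm high at x = -67 mm, grey plunger end to x = -91 mm, thin nozzle to x = +87 mm.
- barrel_mid (a point): Middle of the syringe barrel, on its axis (10 mm above the syringe's origin).
- nozzle (a point): Tip of the syringe's nozzle.
- flux_jar: Bystander: jar 52 mm across, 60 mm high; origin under its middle.
- tweezers: Bystander: steel tweezers 130 mm long, 6 mm thick, lying along their x; origin under their middle.
- tip_pot: Bystander: dark steel cup 64 mm across, 50 mm high; origin under its middle.
- solder_reel: Bystander: grey reel 60 mm across, 35 mm high; origin under its middle.
- screwdriver: Bystander: screwdriver 170 mm long lying along its x; origin under its middle.
- parts_tray: Bystander: grey divided tray 90 x 130 mm, 30 mm high; origin under its middle.
Mind the look-alikes: they are no part of the job. What is meant by the syringe is not orange, and is the larger of those in its own colour.

How it is judged:
By the outcome, as a careful person would: the job done as asked, in the order asked, and still so for the second after the job is handed in, with the robot touching nothing.
It also fails if it takes over 67 s, if anything falls off the work surface, if the arm or the gripper's body presses on something with over 40 N, if the wrist force passes 120 N, or if a joint passes its speed limit or range.

## Working session

There is one attempt and no reset: what is moved stays moved. The work goes in short steps, Python scripts to look and compute and a tool call to move; the robot and the scene stay as the last step left them, time stands still between calls to the robot, and variables do not carry over. Pictures are saved under pics/ and viewed, at most 11 in all, crops included, and the job is handed in when it is done.

Besides the shell and the picture viewer there is one more tool, called after "Call:" by a JSON object that holds its "op" and its "data". carry_out: Moves the arm, as the interface text tells. Its arguments: {"type":"object","properties":{"commands":{"type":"array"},"force":{"type":"number"}},"required":["commands"]}

```bash
ls; mkdir -p pics
python3 - <<'E'
from workcell import state, grab_frame, camera_model
import cv2
print(state())
for n in ("scene","top","wrist"):
    print(n,camera_model(n))
    cv2.imwrite(f"pics/{n}0.png",grab_frame(n)[:,:,::-1])
E
```

```text
pics
{'time_s': 0.0, 'qpos': array([-7.77524381e+01,  1.83503708e+01,  8.97061012e+01, -8.70179571e-04,
        7.20423831e+01, -1.14427771e+00]), 'qvel': array([ 0.01187569, -0.02690972, -0.04740092, -0.02508203, -0.07770308,
        0.11885656]), 'effort': array([ 2.17987523e-03, -4.12452078e+01, -2.31970918e+01,  7.31058419e-02,
        4.57701471e-02, -1.14854624e-04]), 'ee_pos': array([ 133.08194781, -558.87648076,  213.13506884]), 'ee_rot': array([-1.79901148e+02, -1.14698510e-03,  1.33921076e+01]), 'force': array([ 0.58501686,  0.58774311, -0.52501347]), 'torque': array([-0.00976266,  0.00368883,  0.02388396]), 'gripper_force': 0.0, 'gripper_width': 91.40120274589083}
scene {'fx': 519.0547360820528, 'fy': 519.0547360820528, 'cx': 311.08500577996773, 'cy': 190.94457345121185, 'dist': array([-0.07223527,  0.        ,  0.        ,  0.        ,  0.        ]), 'origin': array([ 978.19109826, -695.90746966, 1212.9749326 ]), 'rotation': array([33.41339193,  0.14572327, 35.18232899])}
top {'fx': 449.3644639532562, 'fy': 449.3644639532562, 'cx': 326.2920603261739, 'cy': 202.0449947954197, 'dist': array([-0.10934385,  0.        ,  0.        ,  0.        ,  0.        ]), 'origin': array([ 263.7893842 ,  -86.34628937, 1571.9376307 ]), 'rotation': array([  9.75073408,   0.31113287, -89.70736025])}
wrist {'fx': 293.0411659704753, 'fy': 293.0411659704753, 'cx': 315.0101853444863, 'cy': 200.32898508942137, 'dist': array([0.01489003, 0.        , 0.        , 0.        , 0.        ]), 'mount': array([[-1.05342665e-03,  9.59175516e-01,  2.82809513e-01,
         8.00218595e+01],
       [ 9.99999360e-01,  8.93603529e-04,  6.94118625e-04,
         5.55294744e-01],
       [ 4.13062012e-04,  2.82810063e-01, -9.59175843e-01,
        -1.70308448e+02],
       [ 0.00000000e+00,  0.00000000e+00,  0.00000000e+00,
         1.00000000e+00]])}
```

View pics/top0.png

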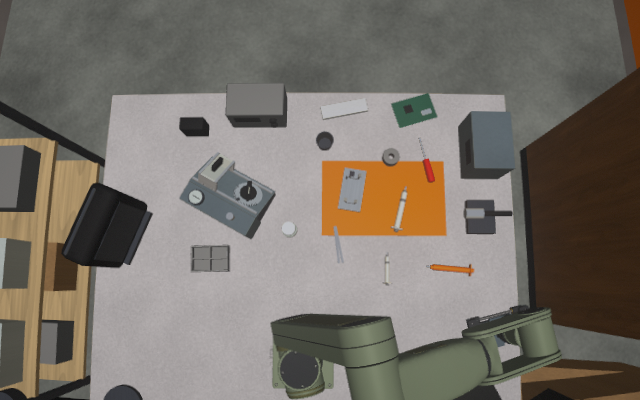

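View pics/scene0.png

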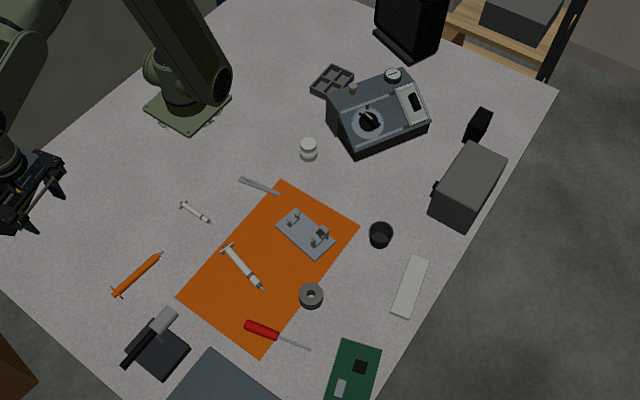

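The pictures show the station at top (228,195), with the knob at (249,190) and the guard at (216,168). The cradle is at (352,190) and the big white syringe at (401,210), on the orange mat. The nozzle appears to be up, at (405,187). I'll do coarse ray casting, then plan the wrist views.

```bash
cat > h.py <<'E'
import numpy as np, cv2
from scipy.spatial.transform import Rotation as R
from workcell import state, grab_frame, camera_model
def pose(s=None):
    s=s or state(); return R.from_euler('xyz',s['ee_rot'],degrees=True).as_matrix(), np.array(s['ee_pos'])
def cam(name,s=None):
    m=camera_model(name)
    if name=='wrist':
        A,t=pose(s); M=m['mount']; o=A@M[:3,3]+t; Rc=A@M[:3,:3]
    else: o=np.array(m['origin']); Rc=R.from_euler('xyz',m['rotation'],degrees=True).as_matrix()
    K=np.array([[m['fx'],0,m['cx']],[0,m['fy'],m['cy']],[0,0,1]]); return o,Rc,K,np.array(m['dist'])
def ray(c,uv):
    o,Rc,K,d=c; p=cv2.undistortPoints(np.array(uv,float).reshape(-1,1,2),K,d).reshape(-1,2)
    v=np.c_[p[:,0],-p[:,1],-np.ones(len(p))]@Rc.T; return o,v/np.linalg.norm(v,axis=1)[:,None]
def onplane(c,uv,z):
    o,v=ray(c,uv); return o+v*((z-o[2])/v[:,2])[:,None]
def proj(c,P):
    o,Rc,K,d=c; q=(np.atleast_2d(P)-o)@Rc; q=q*[1,-1,-1]
    return cv2.projectPoints(q,np.zeros(3),np.zeros(3),K,d)[0].reshape(-1,2)
def meet(cs,uvs):
    A=0;b=0
    for c,uv in zip(cs,uvs):
        o,v=ray(c,[uv]); P=np.eye(3)-np.outer(v[0],v[0]); A=A+P; b=b+P@o
    return np.linalg.solve(A,b)
def rel(p,Rt,A=None,t=None):
    """rotvec(deg)+shift in tool axes to reach TCP p, orientation Rt"""
    if A is None: A,t=pose()
    return np.round(np.r_[R.from_matrix(A.T@Rt).as_rotvec(degrees=True),A.T@(np.array(p)-t)],1)
E
python3 - <<'E'
from h import *
np.set_printoptions(suppress=True,precision=1)
c=cam('top'); s=cam('scene')
print('knob',meet([c,s],[(249,186),(367,117)]),onplane(c,[(249,190)],130))
print('fin',meet([c,s],[(216,165),(415,101)]))
print('gauge',meet([c,s],[(196,197),(393,74)]))
print('cradle',onplane(c,[(352,190)],12),onplane(s,[(306,234)],12))
print('syr mid,noz,plunger',onplane(c,[(401,209),(405,187),(397,230)],10))
print('syr scene',onplane(s,[(264,290),(222,245)],10))
print('jaw',onplane(c,[(357,175),(347,205)],50))
E
```

```text
knob [557.5 171.2 141.5] [[550.6 176.9 130. ]]
fin [633.1 288.5 146.1]
gauge [526.7 351.3 140.2]
cradle [[ 575.4 -167.3   12. ]] [[ 586.4 -168.6   12. ]]
syr mid,noz,plunger [[ 508.4 -340.    10. ]
 [ 587.6 -356.1   10. ]
 [ 434.  -324.3   10. ]]
syr scene [[ 592.3 -355.9   10. ]
 [ 425.7 -320.5   10. ]]
jaw [[ 621.1 -182.9   50. ]
 [ 515.3 -147.9   50. ]]
```

Run:
```python
from h import *
A,t=pose()
print(rel([545,-260,150],A,A,t), rel([600,220,330],A,A,t))
```

```text
[   0.     0.     0.   469.9 -195.4   63.6] [   0.     0.     0.   634.6 -649.8 -115.8]
```

Call:
{"op": "carry_out", "data": {"commands": [[0,0,0,470,-195,60,1],[0,0,0,470,-195,60,1],[0,0,0,470,-195,60,1],[0,0,0,470,-195,60,1],[0,0,0,470,-195,60,1],[0,0,0,470,-195,60,1],[0,0,0,470,-195,60,1],[0,0,0,470,-195,60,1],[0,0,0,470,-195,60,1],[0,0,0,470,-195,60,1],[0,0,0,470,-195,60,1],[0,0,0,470,-195,60,1],[0,0,0,470,-195,60,1],[0,0,0,470,-195,60,1]]}}

```text
time_s: 1.55
ee_pos: [543.9, -262.0, 154.2]
ee_rot: [180.0, 0.0, 13.3]
force: [0.7, 0.5, 0.8]
gripper_width: 91.1
gripper_force: 0.0
```

Run:
```python
from h import *
s=state(); A,t=pose(s); np.save('w1.npy',np.array([s['ee_pos'],s['ee_rot']]))
cv2.imwrite("pics/w1.png",grab_frame('wrist')[:,:,::-1])
n=np.array([.42,-.27,.866]); n/=np.linalg.norm(n)
z=-n; x=A[:,0]-A[:,0]@z*z; x/=np.linalg.norm(x); Rt=np.c_[x,np.cross(z,x),z]
print(rel(np.array([552,171,135])+130*n,Rt,A,t), np.array([552,171,135])+130*n)
```

```text
[  22.3  -20.    -4.   152.4 -372.8  -93.6] [606.62032254 135.88693551 247.62190314]
```

View pics/w1.png

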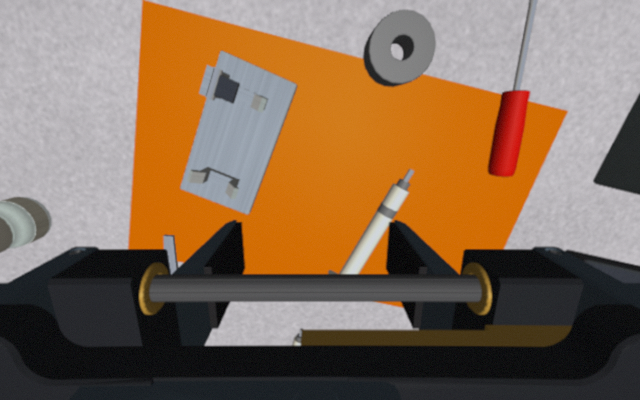

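The wrist view shows the cradle base corners at about (220,51), (297,85), (249,214) and (180,187), with the jaw at (228,88) at the upper end. The syringe nozzle is at (409,171), pointing up. Next, the station.

Call:
{"op": "carry_out", "data": {"commands": [[5,-4,-1,30,-45,-40,1],[10,-9,-2,50,-95,-80,1],[15,-14,-3,70,-145,-110,1],[22,-20,-4,90,-195,-110,1],[22,-20,-4,90,-245,-110,1],[22,-20,-4,90,-295,-110,1],[22,-20,-4,90,-345,-110,1],[22,-20,-4,90,-370,-110,1],[22,-20,-4,90,-370,-110,1],[22,-20,-4,90,-370,-110,1],[22,-20,-4,90,-370,-110,1]]}}

```text
time_s: 2.7
ee_pos: [547.3, 118.5, 264.0]
ee_rot: [-156.5, 18.7, 21.3]
force: [1.0, 0.1, -0.3]
gripper_width: 91.2
gripper_force: 0.0
```

Run:
```python
from h import *
s=state(); np.save('w2.npy',np.array([s['ee_pos'],s['ee_rot']])); print(s['ee_pos'],s['ee_rot'])
cv2.imwrite("pics/w2.png",grab_frame('wrist')[:,:,::-1])
```

```text
[547.27216512 118.45985478 264.0193959 ] [-156.53498828   18.66849091   21.32421705]
```

View pics/w2.png

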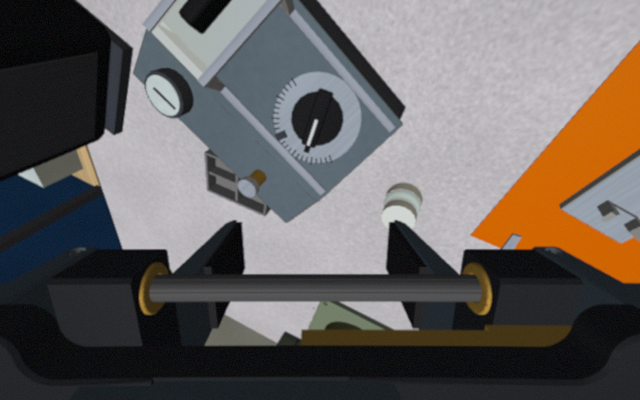

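The wrist view shows the knob centre near (318,115). The white pointer tip is at (308,150), the dark tab at (280,135), the guard at the upper left, and the fin at (205,10). A second view gives triangulation.

Call:
{"op": "carry_out", "data": {"commands": [[0,0,0,20,-45,0,1],[0,0,0,50,-90,0,1],[0,0,0,60,-100,0,1],[0,0,0,60,-100,0,1],[0,0,0,60,-100,0,1],[0,0,0,60,-100,0,1]]}}

```text
time_s: 3.35
ee_pos: [578.6, 228.7, 282.3]
ee_rot: [-156.5, 18.7, 21.3]
force: [-0.4, 0.1, -0.2]
gripper_width: 90.9
gripper_force: 0.0
```

Run:
```python
from h import *
s=state(); np.save('w3.npy',np.array([s['ee_pos'],s['ee_rot']])); print(s['ee_pos'],s['ee_rot'])
b=grab_frame('wrist')[:,:,::-1]; cv2.imwrite("pics/w3.png",b)
a=cv2.imread("pics/w2.png")
def crop(im,u,v,w,h,f): return cv2.resize(im[v:v+h,u:u+w],None,fx=f,fy=f,interpolation=cv2.INTER_CUBIC)
P=np.array([547.3,118.5,264.])
# predicted knob position in new view
g=meet([cam('top'),cam('scene')],[(249,186),(367,117)])
u,v=proj(cam('wrist',s),g)[0]; print(u,v)
cv2.imwrite("pics/c23.png",np.vstack([np.hstack([crop(a,260,60,100,100,4),crop(b,int(u)-50,max(int(v)-50,0),100,100,4)]),np.zeros((200,800,3),np.uint8)+np.pad(cv2.resize(b,(320,200)),((0,0),(0,480),(0,0)))]))
```

```text
[578.64630025 228.67276458 282.32941649] [-156.48349996   18.73899179   21.26106956]
414.419222212632 189.7434508991043
```

View pics/c23.png

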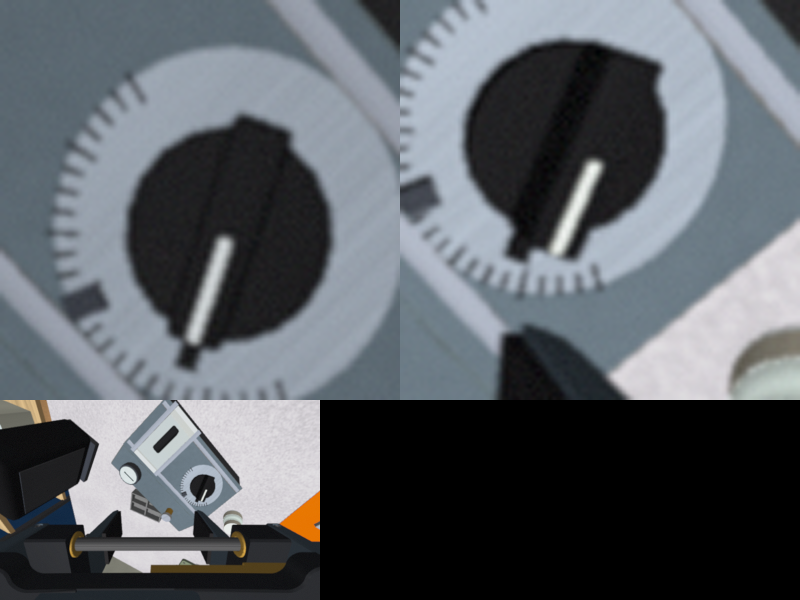

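The crops show the disc centre at about w2 (317.5,118.5) and w3 (405,173). The tab is at w2 (281,135). The pointer tongue tip is at w2 (306.5,152). Now the rail directions by line detection.

Run:
```python
from h import *
np.set_printoptions(suppress=True,precision=1)
def st(f): a=np.load(f); return dict(ee_pos=a[0],ee_rot=a[1])
C=[cam('wrist',st('w2.npy')),cam('wrist',st('w3.npy'))]
for i,f in enumerate(('w2','w3')):
    g=cv2.imread(f'pics/{f}.png',0); L=cv2.createLineSegmentDetector(2).detect(g)[0].reshape(-1,4)
    for l in L:
        d=np.hypot(l[2]-l[0],l[3]-l[1])
        if d<45 or max(l[1],l[3])>225: continue
        o,v=ray(C[i],l.reshape(2,2)); n=np.cross(*v); h=np.cross(n,[0,0,1]); 
        if h[1]>0:h=-h
        y=np.degrees(np.arctan2(h[1],h[0]))
        if -150<y<-90: print(f,l,round(d),'dir',round(y,1))
c1=lambda x,y:(260+x/4,60+y/4); c2=lambda x,y:(364+(x-400)/4,139+y/4)
for nme,a,b in [('disc',(230,234),(565,135)),('tab',(103,294),(437,188)),('tabc',(85,302),(420,197)),('tip',(186,368),(516,256)),('white in',(225,240),(596,163)),('white out',(194,342),(558,250)),('bar far',(264,125),(632,55))]:
    print(nme,meet(C,[c1(*a),c2(*b)]))
```

```text
w2 [316.   -0.8 405.3 106.9] 140 dir -118.6
w2 [ 74.3  -0.7 132.5  47.6] 76 dir -110.7
w2 [150.2  31.1 201.8  84.5] 74 dir -119.0
w2 [325.2 191.1 226.2  87.5] 143 dir -118.8
w2 [398.2 118.3 298.3  -0.5] 155 dir -118.7
w2 [395.2 127.2 295.8  10.3] 153 dir -118.7
w2 [352.6  88.6 388.4 131.6] 56 dir -119.6
w2 [220.4  92.1 320.1 194.9] 143 dir -118.6
w2 [289.2  15.9 347.1  82.7] 88 dir -118.3
w2 [201.2  71.3 158.2  26.8] 62 dir -118.7
w3 [140.3  38.7 197.9  87.3] 75 dir -111.1
w3 [400.7  65.4 355.3   9.9] 72 dir -118.4
w3 [354.2   0.7 477.9 154.3] 197 dir -118.8
w3 [260.4  97.2 311.9 151.9] 75 dir -118.6
w3 [366.5 194.8 320.6 145.7] 67 dir -118.5
w3 [476.9 167.1 398.6  71.5] 124 dir -118.7
w3 [477.3 179.  392.3  76.5] 133 dir -118.7
w3 [ 6.4 -0.1 59.4 21.9] 57 dir -90.1
w3 [387.   82.8 472.1 184.2] 132 dir -118.6
w3 [310.4 138.3 274.6 100.3] 52 dir -118.3
w3 [350.2  19.7 386.9  64.4] 58 dir -118.6
disc [548.4 183.4 101.1]
tab [525.9 210.  117.5]
tabc [523.4 213.3 121.2]
tip [515.5 181.4 119.1]
white in [560.8 175.8 130.2]
white out [537.1 174.6 139.4]
bar far [582.9 178.7 110.9]
```

```bash
cat > knob.py <<'E'
from h import *
from scipy.optimize import least_squares
np.set_printoptions(suppress=True,precision=2)
def st(f): a=np.load(f); return dict(ee_pos=a[0],ee_rot=a[1])
yaw=np.radians(151.3); sx=np.array([np.cos(yaw),np.sin(yaw),0]); sy=np.array([-sx[1],sx[0],0]); ez=np.array([0,0,1.])
n=-.5*sx+.866*ez; up=.866*sx+.5*ez   # right (seen facing panel) = -sy
def d(a): return np.cos(a)*up-np.sin(a)*sy   # clockwise from upslope
if __name__=='__main__':
    C=[cam('wrist',st('w2.npy')),cam('wrist',st('w3.npy'))]
    c1=lambda x,y:(260+x/4,60+y/4); c2=lambda x,y:(364+(x-400)/4,139+y/4)
    obs=[[c1(186,368),c1(103,294),c1(240,113),c1(291,132),c1(230,234)],[c2(516,256),c2(437,188),c2(590,40),c2(661,68),c2(565,135)]]
    def mod(p):
        B,a,t=p[:3],p[3],p[4]; q=d(a+np.pi/2)
        return np.array([B+37*d(a)+12*n,B+37*d(t)+12*n,B-28*d(a)+39*n+7.5*q,B-28*d(a)+39*n-7.5*q,B+14*n])
    best=None
    def f(p): return np.concatenate([(proj(C[i],mod(p))-np.array(obs[i])).ravel() for i in (0,1)])
    r=least_squares(f,[550,180,95,-.8,0],loss='soft_l1')
    print(r.x,np.degrees(r.x[3:]),r.cost); print(f(r.x).reshape(2,-1,2))
    print('turn',r.x[4]-r.x[3])
E
python3 knob.py
```

```text
[541.46 186.83  89.58  -0.5    0.35] [-28.55  19.86] 6.53408842005148
[[[ 0.34 -0.05]
  [ 0.57 -0.29]
  [-1.5  -0.32]
  [ 0.37 -0.02]
  [-0.38  0.72]]

 [[-0.84 -0.09]
  [ 0.56 -0.13]
  [ 3.77  0.73]
  [-0.39 -1.73]
  [-0.46  0.79]]]
turn 0.8448389102147014
```

```bash
sed -i 's/c2(590,40)/(np.nan,np.nan)/; s/return np.concatenate(\(.*\))$/return np.nan_to_num(np.concatenate(\1))/' knob.py; python3 knob.py; sed 's/mod(p):/mod(p):\n        p=np.r_[p[:2],95,p[3:]]/' knob.py > k2.py; python3 k2.py
python3 - <<'E'
from knob import *
# dial outline centroid in w2: brightness mask
im=cv2.imread('pics/w2.png'); h=cv2.cvtColor(im,cv2.COLOR_BGR2HSV)
print(im[72,318],im[118,355],im[150,350],im[115,380])
E
```

```text
[541.79 186.51  90.34  -0.49   0.35] [-28.04  20.19] 3.0443967594316748
[[[ 0.11  0.01]
  [ 0.48 -0.36]
  [-1.15 -0.31]
  [ 0.72  0.15]
  [-0.31  0.81]]

 [[-0.86  0.1 ]
  [ 0.69 -0.06]
  [ 0.    0.  ]
  [ 0.19 -1.41]
  [-0.18  1.  ]]]
turn 0.8417357428904724
[543.95 185.76 145.28  -0.49   0.36] [-27.92  20.72] 6.212899533339784
[[[-0.66  0.43]
  [-0.68 -0.51]
  [-1.68 -0.95]
  [ 0.45 -0.36]
  [-0.86  0.73]]

 [[-0.33  1.25]
  [ 0.92  0.6 ]
  [ 0.    0.  ]
  [ 1.54 -0.86]
  [ 0.63  1.77]]]
turn 0.8489081749257926
[165 154 144] [171 161 151] [113 103  91] [171 159 152]
```

Run:
```python
from knob import *
B=np.array([543,186.,92.5]); A,t=pose(); z=-n/np.linalg.norm(n); x=-d(np.radians(-28)); Rt=np.c_[x,np.cross(z,x),z]
print(state()['qpos'], rel(B+75*n,Rt,A,t), rel(B+19*n,Rt,A,t),(t-B)@n)
```

```text
[ 10.1   32.71  62.68  20.42 106.43  84.78] [ -1.2  -1.4  18.5  16.9 101.5  93.6] [ -1.2  -1.4  18.5  15.4 102.5 149.6] 169.88738911204447
```

Run:
```python
from knob import *
B=np.array([543,186.,92.5]); A,t=pose(); z=-n/np.linalg.norm(n); x=d(np.radians(-28)); Rt=np.c_[x,np.cross(z,x),z]
print(rel(B+100*n,Rt,A,t))
```

```text
[   1.9   -1.8 -161.5   17.5  101.1   68.6]
```

Call:
{"op": "carry_out", "data": {"commands": [[0.1,-0.1,-8.5,5,15,5,1],[0.2,-0.2,-17,10,30,10,1],[0.3,-0.3,-25.5,15,45,15,1],[0.4,-0.4,-34,17,60,20,1],[0.5,-0.5,-42.5,17,75,30,1],[0.6,-0.6,-51,17,90,40,1],[0.7,-0.7,-59.5,17,101,50,1],[0.8,-0.8,-68,17,101,60,1],[0.9,-0.9,-76.5,17,101,68,1],[1,-1,-85,17,101,68,1],[1.1,-1.1,-93.5,17,101,68,1],[1.2,-1.2,-102,17,101,68,1],[1.3,-1.3,-110.5,17,101,68,1],[1.4,-1.4,-119,17,101,68,1],[1.5,-1.5,-127.5,17,101,68,1],[1.6,-1.6,-136,17,101,68,1],[1.7,-1.7,-144.5,17,101,68,1],[1.8,-1.8,-153,17,101,68,1],[1.9,-1.8,-161.5,17,101,68,1],[1.9,-1.8,-161.5,17,101,68,1]]}}

```text
time_s: 5.4
ee_pos: [586.6, 162.5, 180.2]
ee_rot: [164.8, -26.1, -177.1]
force: [-0.3, -0.8, 0.0]
gripper_width: 90.9
gripper_force: 0.0
```

Run:
```python
from knob import *
s=state(); np.save('w4.npy',np.array([s['ee_pos'],s['ee_rot']])); A,t=pose(s)
b=grab_frame('wrist')[:,:,::-1]; cv2.imwrite("pics/w4.png",b)
B=np.array([543,186.,92.5]); z=-n/np.linalg.norm(n); x=d(np.radians(-28)); Rt=np.c_[x,np.cross(z,x),z]
print(s['time_s'],s['qpos'], rel(B+19*n,Rt,A,t),(t-B)@n)
print(proj(cam('wrist',s),[B,B+14*n,B+37*d(-.49)+12*n,B+37*d(.355)+12*n,B+28*d(-.49)+39*n,B-28*d(-.49)+39*n]))
```

```text
5.4 [  5.49  35.96  71.38  16.45  97.82 -85.31] [-0.   0.   0.1 -0.6 -0.7 81.7] 100.66368292775365
[[314.79 200.98]
 [314.79 205.35]
 [314.77 165.03]
 [345.45 178.71]
 [314.77 181.69]
 [314.81 244.93]]
```

View pics/w4.png

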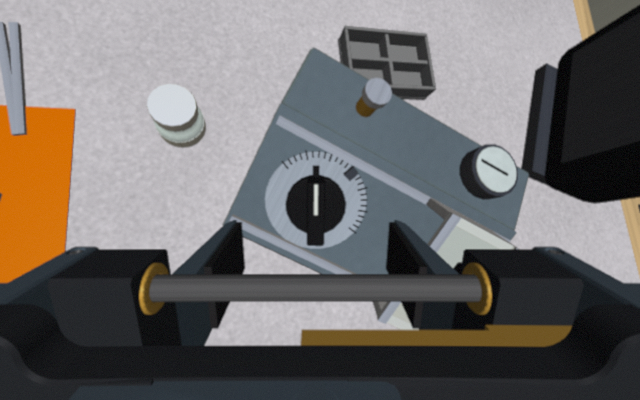

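The pointer is at (316,167), straight up in the tool frame. The tab's inner end is near (349,178) and the knob is centred at (316,206), all as predicted. I descend and grip.

Call:
{"op": "carry_out", "data": {"commands": [[0,0,0,0,0,40,1],[0,0,0,0,0,70,1],[0,0,0,0,0,81,1],[0,0,0,0,0,81,1],[0,0,0,0,0,81,1],[0,0,0,0,0,81,-1],[0,0,0,0,0,81,-1],[0,0,0,0,0,81,-1],[0,0,0,0,0,81,-1],[0,0,0,0,0,81,-1],[0,0,0,0,0,81,-1],[0,0,0,0,0,81,-1],[0,0,0,0,0,81,-1]], "force": 15}}

```text
time_s: 6.75
ee_pos: [551.2, 183.1, 109.7]
ee_rot: [164.8, -26.1, -177.0]
force: [-0.1, 0.1, -0.0]
gripper_width: 29.9
gripper_force: 0.0
```

Call:
{"op": "carry_out", "data": {"commands": [[0,0,0,0,0,0,-1],[0,0,0,0,0,0,-1],[0,0,0,0,0,0,-1],[0,0,0,0,0,0,-1],[0,0,0,0,0,0,-1]], "force": 15}}

```text
time_s: 7.25
ee_pos: [551.2, 182.4, 109.5]
ee_rot: [164.9, -26.1, -177.0]
force: [0.4, -3.5, -0.1]
gripper_width: 14.8
gripper_force: 15.0
```

Call:
{"op": "carry_out", "data": {"commands": [[0,0,7,0,0.5,0,-1],[0,0,14,0,0.5,0,-1],[0,0,21,0,0.5,0,-1],[0,0,28,0,0.5,0,-1],[0,0,35,0,0.5,0,-1],[0,0,42,0,0.5,0,-1],[0,0,48,0,0.5,0,-1],[0,0,48,0,0.5,0,-1],[0,0,48,0,0.5,0,-1]]}}

```text
time_s: 8.15
ee_pos: [551.3, 182.7, 109.5]
ee_rot: [-168.9, -28.0, 128.9]
force: [1.2, -6.1, -1.1]
gripper_width: 15.1
gripper_force: 15.0
```

Run:
```python
from h import *
s=state(); np.save('w5.npy',np.array([s['ee_pos'],s['ee_rot']])); print(s['ee_pos'],s['ee_rot'],s['force'])
b=grab_frame('wrist')[:,:,::-1]; cv2.imwrite("pics/w5.png",b)
```

```text
[551.31875338 182.7159318  109.46544695] [-168.91873627  -27.95757755  128.85675992] [ 1.19944467 -6.06540066 -1.14152636]
```

Call:
{"op": "carry_out", "data": {"commands": [[0,0,0,0,0,0,-0.3],[0,0,0,0,0,0,-0.3],[0,0,0,0,0,0,-0.3],[0,0,0,0,0,0,-0.3],[0,0,0,0,0,-40,-0.3],[0,0,0,0,0,-70,-0.3],[0,0,0,0,0,-70,-0.3],[0,0,0,0,0,-70,-0.3]]}}

```text
time_s: 9.0
ee_pos: [582.0, 167.0, 170.5]
ee_rot: [-169.0, -28.0, 128.7]
force: [0.5, 1.0, -0.7]
gripper_width: 32.0
gripper_force: 0.0
```

Run:
```python
from knob import *
s=state(); np.save('w6.npy',np.array([s['ee_pos'],s['ee_rot']])); print(s['ee_pos'],s['ee_rot'],s['gripper_width'])
a=cv2.imread('pics/w5.png'); b=np.ascontiguousarray(grab_frame('wrist')[:,:,::-1]); cv2.imwrite("pics/w6.png",b)
B=np.array([543,186.,92.5])
print(proj(cam('wrist',s),[B+12*n,B+37*d(.355)+12*n]))
cv2.imwrite('pics/c56.png',np.vstack([cv2.resize(b[140:260,240:400],(800,600),interpolation=cv2.INTER_CUBIC)]))
```

```text
[582.03 166.95 170.5 ] [-168.97  -28.01  128.74] 31.974086448477138
[[313.65 209.68]
 [313.98 168.51]]
```

View pics/c56.png

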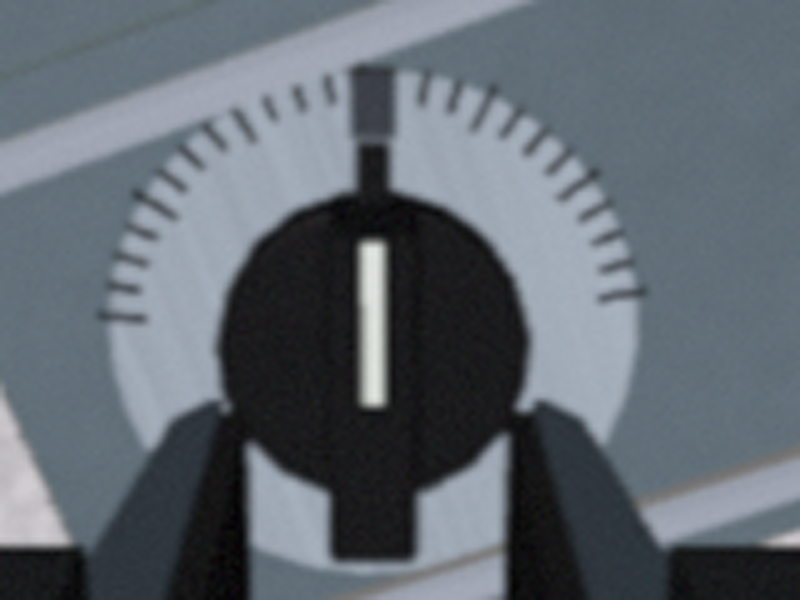

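The knob is set: pointer and tab both sit at crop column 372. Now the guard.

Run:
```python
from knob import *
B=np.array([543,186.,92.5]); A,t=pose(); z=-n/np.linalg.norm(n); x=up; Rt=np.c_[x,np.cross(z,x),z]
F=B-130*sy
print(rel(F+115*n,Rt,A,t), Rt.T@sy, F+64*n)
```

```text
[ -0.1  -0.  -19.8  41.9 121.2 -26.9] [-0. -1. -0.] [633.5  284.66 147.92]
```

Call:
{"op": "carry_out", "data": {"commands": [[0,0,-5,0,10,-27,0.3],[0,0,-10,15,50,-27,0.3],[0,0,-15,30,90,-27,0.3],[0,0,-20,42,121,-27,0.3],[0,0,-20,42,121,-27,0.3],[0,0,-20,42,121,-27,0.3],[0,0,-20,42,121,-27,0.3]]}}

```text
time_s: 9.75
ee_pos: [655.5, 271.2, 192.3]
ee_rot: [-179.9, -30.1, 151.4]
force: [-1.1, -0.5, 1.2]
gripper_width: 59.0
gripper_force: 0.0
```

Run:
```python
from knob import *
s=state(); np.save('w7.npy',np.array([s['ee_pos'],s['ee_rot']])); print(s['ee_pos'],s['ee_rot'],s['gripper_width'])
b=np.ascontiguousarray(grab_frame('wrist')[:,:,::-1]); cv2.imwrite("pics/w7.png",b)
B=np.array([543,186.,92.5])-130*sy; A,t=pose(s); z=-n/np.linalg.norm(n); Rt=np.c_[up,np.cross(z,up),z]
print(proj(cam('wrist',s),[B+78*n+a*25*up+b*7*sy for a in(1,-1) for b in (1,-1)]), rel(B+54*n,Rt,A,t))
g=b[120:280,230:400]; m=(cv2.cvtColor(g,cv2.COLOR_BGR2GRAY)<45).astype(np.uint8)
k,l,st_,ce=cv2.connectedComponentsWithStats(m)
for i in range(1,k):
    if st_[i,4]>80: print(st_[i]+[230,120,0,0,0],ce[i]+[230,120])
```

```text
[655.54 271.21 192.32] [-179.92  -30.05  151.39] 59.0200818748475
[[307.86 191.79]
 [326.96 191.81]
 [308.25 253.73]
 [326.18 253.75]] [-0.1 -0.1  0.1  0.1  1.3 61.3]
[ 305  186   16   67 1014] [312.82 218.67]
[ 234  222   34   54 1054] [255.6  254.32]
[ 363  222   33   53 1044] [374.3  254.23]
```

Call:
{"op": "carry_out", "data": {"commands": [[0,0,0,0,-1.5,30,0.3],[0,0,0,0,-1.5,50,0.3],[0,0,0,0,-1.5,59,0.3],[0,0,0,0,-1.5,59,0.1],[0,0,0,0,-1.5,59,-1],[0,0,0,0,-1.5,59,-1],[0,0,0,0,-1.5,59,-1],[0,0,0,0,-1.5,59,-1],[0,0,0,0,-1.5,59,-1],[0,0,0,0,-1.5,59,-1],[0,0,0,0,-1.5,59,-1],[0,0,0,0,-1.5,59,-1],[0,0,0,0,-1.5,59,-1]], "force": 12}}

```text
time_s: 11.1
ee_pos: [629.9, 284.7, 142.1]
ee_rot: [179.9, -29.9, 151.5]
force: [0.5, -1.4, 3.3]
gripper_width: 14.1
gripper_force: 12.0
```

Call:
{"op": "carry_out", "data": {"commands": [[0,0,0,0,-15,0,-1],[0,0,0,0,-40,0,-1],[0,0,0,0,-65,0,-1],[0,0,0,0,-90,0,-1],[0,0,0,0,-110,0,-1],[0,0,0,0,-120,0,-1],[0,0,0,0,-125,0,-1],[0,0,0,0,-128,0,-1],[0,0,0,0,-130,0,-1],[0,0,0,0,-130,0,-1]]}}

```text
time_s: 12.1
ee_pos: [568.9, 172.8, 142.0]
ee_rot: [179.7, -29.9, 151.6]
force: [2.5, 4.9, 2.5]
gripper_width: 14.1
gripper_force: 12.0
```

Call:
{"op": "carry_out", "data": {"commands": [[0,0,0,0,-2,0,-1],[0,0,0,0,-4,0,-1],[0,0,0,0,-4,0,-1],[0,0,0,0,-4,0,-1]]}}

```text
time_s: 12.5
ee_pos: [568.9, 172.8, 142.0]
ee_rot: [179.2, -29.8, 151.8]
force: [6.3, 14.0, 0.7]
gripper_width: 14.1
gripper_force: 12.0
```

Call:
{"op": "carry_out", "data": {"commands": [[0,0,0,0,2,0,0.2],[0,0,0,0,2,0,0.2],[0,0,0,0,2,0,0.2],[0,0,0,0,2,0,0.2],[0,0,0,0,2,0,0.2],[0,0,0,0,2,-40,0.2],[0,0,0,0,2,-90,0.2],[0,0,0,0,2,-130,0.2],[0,0,0,0,2,-130,0.2],[0,0,0,0,2,-130,0.2]]}}

```text
time_s: 13.5
ee_pos: [624.0, 137.4, 254.5]
ee_rot: [179.9, -29.9, 151.5]
force: [-0.2, -0.8, -1.0]
gripper_width: 54.8
gripper_force: 0.0
```

Run:
```python
from knob import *
def crop(im,u,v,w,h,W,H): return cv2.resize(im[v:v+h,u:u+w],(W,H),interpolation=cv2.INTER_CUBIC)
b=np.ascontiguousarray(grab_frame('wrist')[:,:,::-1])
C1=cam('wrist',dict(zip(('ee_pos','ee_rot'),np.load('w1.npy')))); a=cv2.imread('pics/w1.png')
top=cv2.imread('pics/top0.png')
cv2.imwrite('pics/c8.png',np.vstack([np.hstack([b[80:380,120:520],crop(top,375,175,50,66,400,300)[:, :400]]),np.hstack([crop(a,170,40,140,105,400,300),crop(a,170,120,140,105,400,300)])]))
# cradle corners, z=12
P=onplane(C1,[(220,51),(297,85),(249,214),(180,187)],12); print(P)
print(P.mean(0))
s=state(); A,t=pose(s); print(s['ee_pos'],s['ee_rot'],s['qpos'])
```

```text
[[ 656.62 -141.26   12.  ]
 [ 644.04 -219.71   12.  ]
 [ 499.08 -195.84   12.  ]
 [ 512.74 -117.35   12.  ]]
[ 578.12 -168.54   12.  ]
[623.23 137.65 253.45] [-180.    -30.05  151.46] [  3.4   37.51  58.08  16.35 109.79 -55.97]
```

View pics/c8.png

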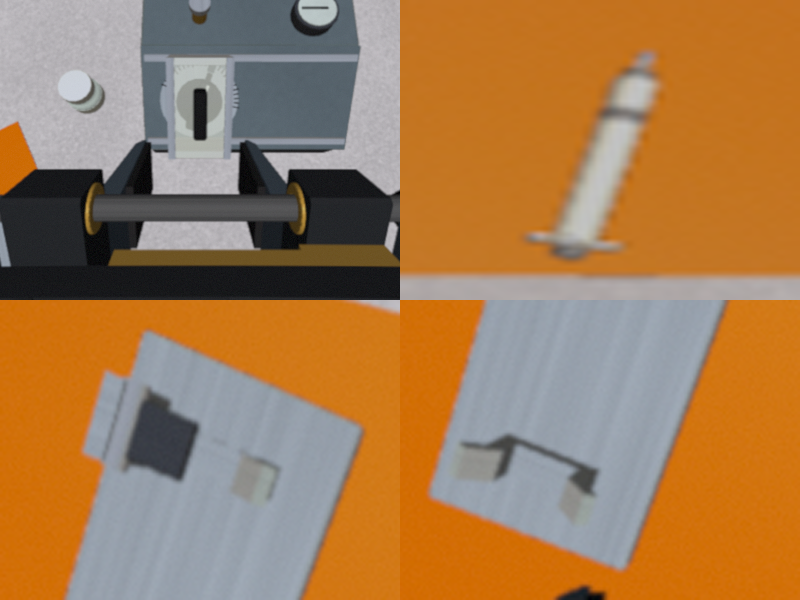

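The guard sits over the knob, with the pointer still on the tab. The cradle's jaw is at its +x end, and the syringe's nozzle also points to +x. Next comes a straight-down view of both.

Run:
```python
from h import *
A,t=pose(); Rt=R.from_euler('xyz',[180,0,-10],degrees=True).as_matrix()
r=rel([455,-260,200],Rt,A,t); print(r)
print(np.linalg.norm(r[:3]))
```

```text
[ -42.    -6.8  156.4  -63.3 -429.7   25.2]
162.08392887636947
```

Call:
{"op": "carry_out", "data": {"commands": [[-2,-0.3,8,0,-20,-30,0.2],[-4,-0.7,16,0,-50,-30,0.2],[-6.5,-1,24,0,-80,-30,0.2],[-8.5,-1.4,32,-10,-110,-30,0.2],[-10.5,-1.7,40,-20,-140,-30,0.2],[-13,-2,48,-30,-170,-30,0.2],[-15,-2.4,56,-40,-200,-25,0.2],[-17,-2.8,64,-50,-230,-20,0.2],[-19.5,-3.1,72,-60,-260,-15,0.2],[-21.5,-3.5,80,-63,-290,-10,0.2],[-23.5,-3.8,88,-63,-320,-5,0.2],[-26,-4.2,96,-63,-350,0,0.2],[-28,-4.5,104,-63,-380,5,0.2],[-30,-4.9,112,-63,-400,10,0.2],[-32,-5.2,120,-63,-420,20,0.2],[-34.5,-5.6,128,-63,-430,25,0.2],[-36.5,-5.9,136,-63,-430,25,0.2],[-39,-6.3,144,-63,-430,25,0.2],[-41,-6.6,152,-63,-430,25,0.2],[-42,-6.8,156.4,-63,-430,25,0.2]]}}

```text
time_s: 15.55
ee_pos: [453.7, -258.3, 199.2]
ee_rot: [-179.9, 0.1, -10.2]
force: [0.7, 0.5, -0.4]
gripper_width: 54.9
gripper_force: 0.0
```

Call:
{"op": "carry_out", "data": {"commands": [[0,0,0,0,0,0,0],[0,0,0,0,0,0,0],[0,0,0,0,0,0,0]]}}

```text
time_s: 15.85
ee_pos: [454.9, -259.7, 200.1]
ee_rot: [-179.9, -0.0, -9.9]
force: [0.4, -0.4, 0.7]
gripper_width: 45.7
gripper_force: 0.0
```

Run:
```python
from h import *
np.set_printoptions(suppress=True,precision=1)
s=state(); np.save('w9.npy',np.array([s['ee_pos'],s['ee_rot']])); print(s['ee_pos'],s['ee_rot'],s['qpos'])
b=np.ascontiguousarray(grab_frame('wrist')[:,:,::-1]); cv2.imwrite("pics/w9.png",b); C=cam('wrist',s)
hsv=cv2.cvtColor(b,cv2.COLOR_BGR2HSV)
m=((hsv[:,:,1]<130)&(hsv[:,:,2]>60)).astype(np.uint8); m[225:]=0
k,l,S,ce=cv2.connectedComponentsWithStats(m)
for i in range(1,k):
    if S[i,4]<150: continue
    q=cv2.findContours((l==i).astype(np.uint8),0,1)[0][0]; r=cv2.minAreaRect(q); bx=cv2.boxPoints(r)
    print(S[i],ce[i]); print(onplane(C,bx,10))
```

```text
[ 454.9 -259.7  200.1] [-179.9   -0.    -9.9] [-31.1  14.3  97.5   0.1  68.2  68.8]
[    0     0   173   225 30385] [ 69.7 121.8]
[[ 702.3   32.5   10. ]
 [ 673.4 -144.3   10. ]
 [ 429.8  -65.    10. ]
 [ 468.3  152.2   10. ]]
[  221     0   419   225 32778] [536.7 132.3]
[[ 418.7 -128.1   10. ]
 [ 664.7 -195.4   10. ]
 [ 585.7 -626.3   10. ]
 [ 326.1 -660.3   10. ]]
[  163    16    96   141 10203] [216.6  83.4]
[[ 659.3 -128.9   10. ]
 [ 648.9 -221.8   10. ]
 [ 498.5 -196.9   10. ]
 [ 509.8  -90.6   10. ]]
[ 350   48   39  147 2333] [373.3 127.1]
[[ 430.7 -300.1   10. ]
 [ 596.  -329.4   10. ]
 [ 588.1 -366.4   10. ]
 [ 421.6 -342.7   10. ]]
[198 203  19  22 235] [206.1 214.4]
[[ 448.3 -102.9   10. ]
 [ 452.2 -116.3   10. ]
 [ 420.  -122.2   10. ]
 [ 415.9 -108.6   10. ]]
```

View pics/w9.png

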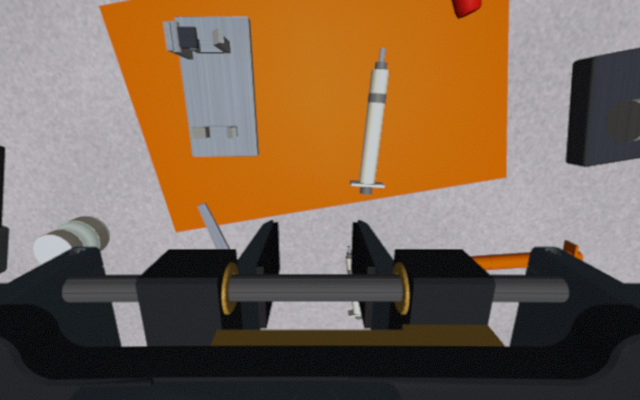

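The wrist picture shows the cradle with base corners at (178,16), (248,16), (257,156) and (192,157). The tail fork arms are at (201,132) and (232,132). The syringe runs from its nozzle at (382,48) to its flange at (367,184).

Run:
```python
from h import *
np.set_printoptions(suppress=True,precision=1)
C=cam('wrist',dict(zip(('ee_pos','ee_rot'),np.load('w9.npy')))); b=cv2.imread('pics/w9.png')
hsv=cv2.cvtColor(b,cv2.COLOR_BGR2HSV); m=((hsv[:,:,1]<130)&(hsv[:,:,2]>60))
# barrel
rows=np.r_[72:92,105:176]; P=[]
for v in rows:
    c=np.where(m[v,345:395])[0]+345; P.append((c.mean(),v))
W=onplane(C,P,10); vx,vy,x0,y0=cv2.fitLine(W[:,:2].astype(np.float32),1,0,.01,.01).ravel()
u=np.array([vx,vy]); u*=np.sign(u[0]); print('syr yaw',np.degrees(np.arctan2(u[1],u[0])))
for v in range(40,200,1):
    if v in range(42,74) or v>174: print(v,m[v,340:400].sum(),int(b[v,340:400].astype(int).sum(1)[m[v,340:400]].mean()) if m[v,340:400].any() else 0,end=' | ')
nz=onplane(C,[(382,48),(380,68),(367,184)],10); print(); print('s of nozzle,front,flange',(nz[:,:2]-[x0,y0])@u,x0,y0,u)
# cradle
g=cv2.cvtColor(b,cv2.COLOR_BGR2GRAY); 
for l in cv2.createLineSegmentDetector(2).detect(b[:,:,0])[0].reshape(-1,4):
    if 160<l[0]<265 and max(l[1],l[3])<165 and np.hypot(*(l[2:]-l[:2]))>14:
        w=onplane(C,l.reshape(2,2),12)[:,:2]; print(l,w.ravel(),np.degrees(np.arctan2(*(w[1]-w[0])[::-1])))
```

```text
syr yaw -13.856239
42 0 0 | 43 0 0 | 44 0 0 | 45 0 0 | 46 0 0 | 47 0 0 | 48 4 415 | 49 6 407 | 50 6 411 | 51 6 409 | 52 5 418 | 53 5 421 | 54 6 411 | 55 6 415 | 56 6 414 | 57 6 411 | 58 6 409 | 59 6 408 | 60 6 401 | 61 7 370 | 62 10 326 | 63 11 310 | 64 11 308 | 65 11 309 | 66 12 305 | 67 11 299 | 68 11 344 | 69 14 463 | 70 17 516 | 71 17 533 | 72 17 533 | 73 18 523 | 175 16 538 | 176 16 540 | 177 16 541 | 178 16 540 | 179 16 537 | 180 18 508 | 181 26 431 | 182 31 404 | 183 33 417 | 184 33 491 | 185 34 558 | 186 32 531 | 187 25 442 | 188 13 321 | 189 11 305 | 190 11 308 | 191 12 302 | 192 11 310 | 193 9 328 | 194 6 351 | 195 4 441 | 196 9 486 | 197 15 498 | 198 21 501 | 199 27 506 | 
s of nozzle,front,flange [ 69.3  49.  -85.3] 522.1939 -343.12897 [ 1.  -0.2]
[178.3  54.3 191.6 155.5] [ 621.9 -135.5  511.9 -117.2] 170.5312397171177
[161.9  21.7 166.   50.4] [ 655.2 -128.   627.9 -123.4] 170.37996486070273
[193.1 156.5 255.6 155.7] [ 510.4 -118.6  498.3 -193.8] -99.12763354598347
[246.9  15.4 174.4  16.2] [ 645.6 -219.3  657.9 -142.8] 80.85836521163587
[257.4 153.3 248.3  16.9] [ 500.8 -196.6  644.1 -220.4] -9.41321576960379
[195.4  27.2 200.8  51.8] [ 644.2 -161.8  620.1 -160.7] 177.28664251040803
[228.1  53.2 194.4  52.9] [ 613.7 -190.   620.3 -153.4] 79.85240839429777
[178.1  26.2 194.4  26.1] [ 648.3 -143.8  645.4 -161.1] -99.36498064082181
[190.6 126.4 208.2 125.5] [ 545.2 -126.   542.7 -146.8] -96.9217188045568
[180.   51.  174.8  23. ] [ 624.8 -138.4  651.7 -141.2] -6.045797590972163
[201.9  50.7 219.4  51.2] [ 621.1 -162.2  617.3 -181. ] -101.41872860748254
[171.3  47.  168.   23.1] [ 630.2 -130.2  652.9 -134. ] -9.569072256296241
[170.8  23.1 173.5  44.3] [ 652.4 -137.   632.3 -133.4] 170.02603467610294
```

Run:
```python
from h import *
A,t=pose(); Rt=R.from_euler('xyz',[180,0,-13.9],degrees=True).as_matrix()
print(rel([516.4,-341.7,3],Rt,A,t))
```

```text
[-1.000e-01 -1.000e-01  4.000e+00  7.430e+01  7.030e+01  1.973e+02]
```

Call:
{"op": "carry_out", "data": {"commands": [[0,0,2,40,35,40,0],[0,0,4,74,70,80,0],[0,0,4,74,70,120,0],[0,0,4,74,70,160,0],[0,0,4,74,70,185,0],[0,0,4,74,70,195,0],[0,0,4,74,70,197,0],[0,0,4,74,70,197,0],[0,0,4,74,70,197,-1],[0,0,4,74,70,197,-1],[0,0,4,74,70,197,-1],[0,0,4,74,70,197,-1],[0,0,4,74,70,197,-1],[0,0,4,74,70,197,-1],[0,0,4,74,70,197,-1],[0,0,4,74,70,197,-1]], "force": 40}}

```text
time_s: 17.5
ee_pos: [517.0, -341.9, 4.8]
ee_rot: [-180.0, -0.2, -14.0]
force: [-1.0, 0.9, 7.1]
gripper_width: 19.1
gripper_force: 40.0
```

Call:
{"op": "carry_out", "data": {"commands": [[0,0,0,0,0,-30,-1],[0,0,0,0,0,-70,-1],[0,0,0,0,0,-110,-1],[0,0,0,0,0,-110,-1],[0,0,0,0,0,-110,-1],[0,0,0,0,0,-110,-1]]}}

```text
time_s: 18.1
ee_pos: [515.3, -341.0, 112.2]
ee_rot: [-179.9, 0.1, -14.0]
force: [0.0, -0.0, -0.7]
gripper_width: 19.3
gripper_force: 40.0
```

Run:
```python
from h import *
s=state(); print(s['ee_pos'],s['gripper_width'],s['force'])
b=grab_frame('wrist')[:,:,::-1]; cv2.imwrite('pics/w10.png',b); C=cam('wrist',s); A,t=pose(s)
hsv=cv2.cvtColor(b.copy(),cv2.COLOR_BGR2HSV)
m=((hsv[:,:,1]<110)&(hsv[:,:,2]>130)).astype(np.uint8)[:,280:360]
print([(v,int(np.where(m[v])[0].mean())+280,int(m[v].sum())) for v in range(130,275,6) if m[v].any()])
print('expected nozzle, front, mid(+20)',proj(C,[t+A@np.array([x,0,-5.2]) for x in (75,53,20)]))
Rt=R.from_euler('xyz',[180,0,-9.3],degrees=True).as_matrix()
print(rel([590.1,-170.8,100],Rt,A,t))
```

```text
[ 515.30498763 -341.01774624  112.22623571] 19.314974395415053 [ 0.00337776 -0.0088317  -0.7329659 ]
[(130, 315, 11), (136, 315, 11), (142, 315, 11), (148, 315, 11), (172, 315, 34), (178, 316, 33), (184, 316, 33), (190, 315, 32), (196, 315, 32), (202, 315, 32), (208, 315, 30), (226, 329, 2), (232, 315, 30), (238, 315, 30), (244, 315, 30), (250, 315, 30), (256, 315, 29), (262, 315, 29), (268, 315, 29)]
expected nozzle, front, mid(+20) [[314.02913371 123.92740309]
 [314.10751864 164.08650534]
 [314.21374775 218.89484525]]
[-1.000e-01  1.000e-01 -4.700e+00  3.150e+01 -1.832e+02  1.260e+01]
```

Call:
{"op": "carry_out", "data": {"commands": [[0,0,0,5,-30,5,-1],[0,0,-1,10,-70,12,-1],[0,0,-2,15,-110,12,-1],[0,0,-3,25,-145,12,-1],[0,0,-4,31,-170,12,-1],[0,0,-4.7,31.5,-183,12,-1],[0,0,-4.7,31.5,-183,12,-1],[0,0,-4.7,31.5,-183,12,-1],[0,0,-4.7,31.5,-183,12,-1],[0,0,-4.7,31.5,-183,12,-1]], "force": 55}}

```text
time_s: 19.15
ee_pos: [590.6, -173.0, 102.1]
ee_rot: [-179.9, -0.1, -9.4]
force: [-0.2, -0.0, -0.1]
gripper_width: 19.2
gripper_force: 55.0
```

Run:
```python
from h import *
s=state(); print(s['ee_pos'],s['ee_rot'],s['gripper_width'],s['force'])
b=np.ascontiguousarray(grab_frame('wrist')[:,:,::-1]); C=cam('wrist',s); A,t=pose(s)
ex=np.array([.9869,-.1616,0]);ey=np.array([.1616,.9869,0]);O=np.array([578.3,-168.9,0])
L=lambda x,y,z:O+x*ex+y*ey+np.array([0,0,z])
print('target rel',rel(L(12,0,40),A,A,t))
pts=proj(C,[L(51,-12,63),L(39,-12,63),L(51,24,60),L(51,30,60),L(39,22,55),L(54,2,57),L(75,-40,12),L(75,40,12)])
print(pts)
c=cv2.resize(b[100:250,215:415],(800,600),interpolation=cv2.INTER_CUBIC)
for p in pts: cv2.circle(c,tuple(int(v) for v in (p-[215,100])*4),4,(0,0,255),-1)
cv2.imwrite('pics/c11.png',c)
```

```text
[ 590.60766425 -172.95695872  102.10215691] [-1.79948616e+02 -1.04416888e-01 -9.38130180e+00] 19.18080925097206 [-0.15816828 -0.0229993  -0.06233281]
target rel [ 0.   0.   0.  -0.9 -2.  62.1]
[[328.08857791 174.3093299 ]
 [327.92348497 190.32834747]
 [279.00781053 173.61037478]
 [270.85370911 173.62495855]
 [282.99250142 187.81546931]
 [308.95021644 168.79000946]
 [358.17371611 135.52087882]
 [266.14962241 135.73926078]]
```

View pics/c11.png

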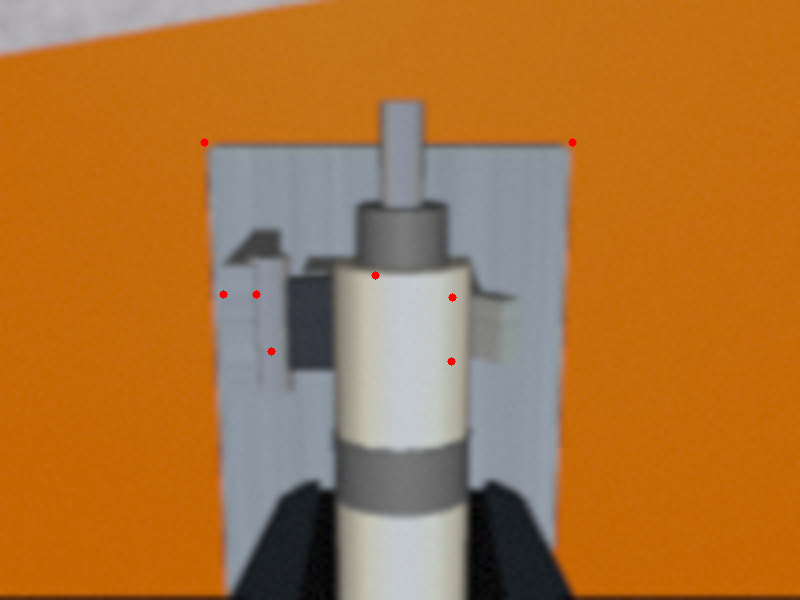

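Post and base land on the predicted dots to within about 1 mm. The barrel sits roughly 2.5 mm to the right of the slot centre, so I correct that and descend.

Call:
{"op": "carry_out", "data": {"commands": [[0,0,0,-1.5,-2.4,15,-1],[0,0,0,-1.5,-2.4,30,-1],[0,0,0,-1.5,-2.4,36,-1],[0,0,0,-1.5,-2.4,40,-1],[0,0,0,-1.5,-2.4,44,-1],[0,0,0,-1.5,-2.4,48,-1],[0,0,0,-1.5,-2.4,52,-1],[0,0,0,-1.5,-2.4,52,-1]]}}

```text
time_s: 20.0
ee_pos: [590.7, -169.3, 50.2]
ee_rot: [-180.0, -0.2, -9.3]
force: [-0.4, -0.6, 1.1]
gripper_width: 19.2
gripper_force: 55.0
```

Call:
{"op": "carry_out", "data": {"commands": [[0,0,0,0,0,4,-1],[0,0,0,0,0,8,-1],[0,0,0,0,0,12,-1],[0,0,0,0,0,16,-1],[0,0,0,0,0,20,-1],[0,0,0,0,0,23,-1],[0,0,0,0,0,25,-1],[0,0,0,0,0,25,-1],[0,0,0,0,0,25,-1]]}}

```text
time_s: 20.9
ee_pos: [590.1, -168.8, 24.9]
ee_rot: [-179.9, -0.1, -9.3]
force: [-0.3, 0.4, -0.4]
gripper_width: 18.7
gripper_force: 55.0
```

Call:
{"op": "carry_out", "data": {"commands": [[0,0,0,0,0,1,-1],[0,0,0,0,0,2,-1],[0,0,0,0,0,3,-1],[0,0,0,0,0,3,-1],[0,0,0,0,0,3,-1]]}}

```text
time_s: 21.4
ee_pos: [590.3, -168.9, 24.6]
ee_rot: [-179.9, -0.2, -9.3]
force: [-5.0, 1.8, 15.1]
gripper_width: 19.1
gripper_force: 55.0
```

Call:
{"op": "carry_out", "data": {"commands": [[0,0,0,0,0,-2,-1],[0,0,0,0,0,-2,-1],[0,0,0,0,0,-2,-0.1],[0,0,0,0,0,-2,-0.1],[0,0,0,0,0,-2,-0.1],[0,0,0,0,0,-2,-0.1],[0,0,0,0,0,-2,-0.1],[0,0,0,0,0,-2,-0.1],[0,0,0,0,0,-20,-0.1],[0,0,0,0,0,-60,-0.1],[0,0,0,0,0,-110,-0.1],[0,0,0,-45,0,-150,-0.1],[0,0,0,-90,0,-160,-0.1],[0,0,0,-110,0,-160,-0.1],[0,0,0,-110,0,-160,-0.1],[0,0,0,-110,0,-160,-0.1]]}}

```text
time_s: 23.0
ee_pos: [481.5, -151.5, 182.4]
ee_rot: [-179.9, -0.2, -9.3]
force: [0.8, 0.2, -0.2]
gripper_width: 41.0
gripper_force: 0.0
```

Run:
```python
from h import *
s=state(); print(s['ee_pos'],s['gripper_width'])
b=np.ascontiguousarray(grab_frame('wrist')[:,:,::-1]); C=cam('wrist',s)
ex=np.array([.9869,-.1616,0]);ey=np.array([.1616,.9869,0]);O=np.array([578.3,-168.9,0])
L=lambda x,y,z:O+x*ex+y*ey+np.array([0,0,z])
p=proj(C,[L(87,0,30),L(-67,21,30),L(-67,-21,30),L(0,0,30),L(54,2,57),L(36,2,57)]); print(p)
u,v=p[3].astype(int)
a=cv2.resize(b[max(v-100,0):v+100,u-80:u+53],(400,600),interpolation=cv2.INTER_CUBIC)
sc=np.ascontiguousarray(grab_frame('scene')[:,:,::-1]); q=proj(cam('scene'),[L(0,0,30)])[0].astype(int)
c=cv2.resize(sc[q[1]-60:q[1]+60,q[0]-40:q[0]+40],(400,600),interpolation=cv2.INTER_CUBIC)
cv2.imwrite('pics/c12.png',np.hstack([a,c])); print(max(v-100,0),u-80)
```

```text
[ 481.50442033 -151.54250654  182.42616799] 41.014014497003025
[[316.14667278  -1.30090992]
 [297.10881021 160.59695536]
 [335.15005477 160.56728351]
 [316.13371493  96.13717417]
 [313.97576766  30.13750717]
 [314.01581593  52.42294332]]
0 236
```

View pics/c12.png

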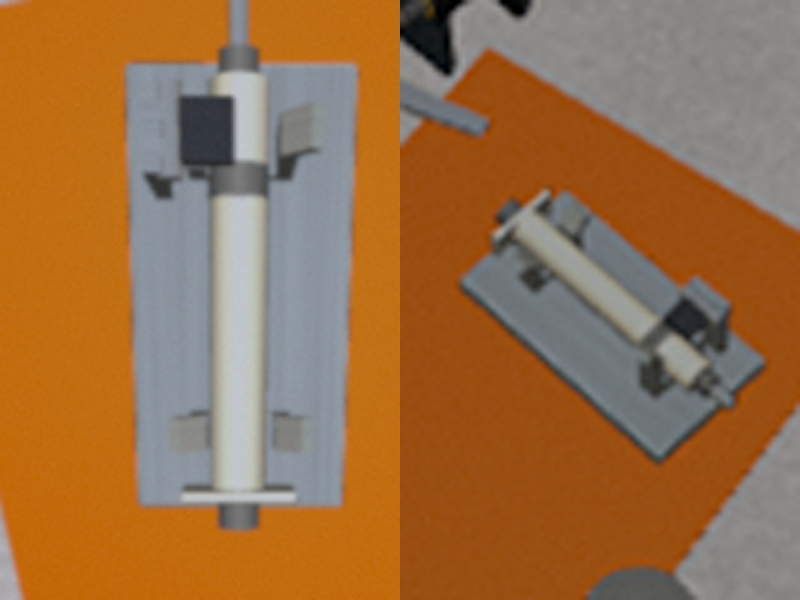

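The jaw (crop 206,130) is level again above the barrel. The syringe lies level in both forks with its nozzle at the jaw end. Handing in.

```bash
python3 -c "
from workcell import workorder
print(workorder.job_done())"
```

```text
the job is handed in; nothing more can be done
None
```

I handed the job in at about 23 s of the 67 s limit: the knob is at the mark tab, the guard is slid to its stop over it, and the syringe lies level in both forks, nozzle at the jaw end, with the jaw sprung back above it (all seen in the last pictures; no verdict came back).

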